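# Swing the pot stand over to the planting tray and lock it with its spring pin

### The job

A swing-arm stand holds a plant pot and is locked pointing straight ahead of its foot; the pot has to be brought round to the side where the big shallow planting tray with the five pots lies, and locked there. Pull the spring pin up by its T-handle, turn it counter-clockwise (seen from above) into its rest notch and let go so that it stays out, swing the arm round to the side hole next to the planting tray, then turn the T-handle back and let the pin drop fully home in that hole. Keep the pot standing upright in its saucer, and do not disturb the watering can or the trowel.

Things in the scene. Friction and masses are not known exactly. Their poses are not given: they have to be found in the camera images.
- stand: Steel swing stand, fixed: foot plate 280 x 200 x 12 mm, column 44 mm in diameter. Origin: on the table, on the column's upright axis, about which the arm swings. Its x axis points from the column to the T-handle (at x = 60 mm, y = 0); locked in the middle, the arm points along its -x. z is up. The hub at the pivot is 151 mm high; the sleeve under the T-handle is 36 mm wide, 157 mm high.
- swing (a joint): Arm angle about the column, rad. 0 = middle, arm along the stand's -x; positive swings the pot to the stand's +y. Index holes at -0.87, 0 and 0.87; end stops at -1.1 and 1.1. The round-nosed pin drops into a hole when within about 0.07 rad of it (play 0.02), else it rides on the disc at pin_lift 0.0105 till a hole comes under it. The arm stays where it is left; about 2 N at the post moves it.
- pin_lift (a joint): Height of the spring pin, m, straight up. 0 = fully home in a hole; 0.026 = upper stop. Its spring and weight press down with about 9 N when home and 15 N when pulled. The cross pin must be raised at least 0.019 before the handle can turn; in the rest notch it stays at 0.015, clear of the index disc.
- pin_turn (a joint): Turn of the spring pin and its T-handle about the upright axis, rad, counter-clockwise seen from above. 0 = cross pin over its deep slot, T-bar in line with the stand's x axis; 1.31 (75 degrees) = over the rest notch; 1.37 is the stop. The rest notch is 4 mm deep.
- t_bar: Black T-handle of the spring pin: a bar 80 mm long (its own x axis), 14 mm wide (y), 16 mm high. Origin: the bar's centre, on the pin's axis, 187 mm above the table when the pin is home. Then 22 mm of free height lie between the bar's underside and the sleeve, with only a neck 22 mm in diameter in it. It turns and rises with the pin.
- post (a point): Grip post of the arm: upright round black post of 26 mm diameter on the arm's tube, 100 mm from the pivot, from 141 to 205 mm above the table. This point is on its axis, 185 mm above the table. The swing arm is moved by it; grip it across the arm (the pot's rim stands 45 to 65 mm farther out along the arm).
- saucer (a point): Round grey saucer with a raised rim at the arm's end, 144 mm in diameter, 200 mm from the pivot. This point: centre of its inner floor, 143 mm above the table. Its rim ends 154 mm above the table; it passes above the planting tray and its pots.
- pot_mid (a point): Empty terracotta pot, 90 mm rim diameter, 85 mm high, 0.1 to 0.2 kg, standing loose in the saucer. This point: its centre, half-way up.
- tray_mid (a point): Big shallow black planting tray, 376 x 280 mm and 60 mm high, with five empty pots up to 96 mm above the table; too heavy to move. It lies on the stand's +y or -y side and says to which side the arm must go. This point: its centre, 30 mm up.
- watering_can: Green watering can, about 260 mm long over handle and spout, 163 mm high, loose on the side opposite the tray. Origin: centre of its underside. Leave alone.
- trowel_mid (a point): Green hand trowel 280 mm long lying on the table beyond the stand. This point: at its neck, 13 mm up. Leave alone.
Things that resemble listed ones, but are neither listed nor needed, are in the scene too. Of the things like the part that bears pot_mid, leave any that is grey or white; of the rest the smaller one is meant.

How it is judged:
By the outcome, as a careful person would: the job done as asked, in the order asked, and still so for the second after the job is handed in, with the robot touching nothing.
It also fails if it takes over 61 s, if anything falls off the work surface, if the arm or the gripper's body presses on something with over 40 N, if the wrist force passes 120 N, or if a joint passes its speed limit or range.

### The arm

A 6-joint arm with a two-finger parallel gripper is mounted at the origin on the work surface. World frame = base frame: x ahead of the robot, y to its left, z up, the work surface at z = 0. Lengths are in m, angles in degrees, forces in N, time in s.
With the tool pointing down it reaches from about 0.4 to 0.825 m from the base axis. Payload 7 kg.
Tool frame: the origin (TCP) lies midway between the tips of the shut fingers; the grasp point (between the pads) lies 19 mm behind it (ctrl.hold_point_z is the distance from the TCP to the grasp point, in m); z points along the fingers, y is the line along which they close (so a half turn about z gives the same grasp; the last joint's range is limited). The gripper opens to 88 mm and grips with 3 to 60 N. Pads are 19 mm wide; open, the fingers measure 130 mm over their backs; the gripper's body (78 mm by 193 mm) begins 47 mm behind the grasp point.
Start: joints at [83.256, 20.546, 0.682, 0, -70.136, -16.507], TCP at [0.266, 0.62, 0.227] pointing down, gripper open.
Joint ranges: [-176.03, 176.03], [-82.01, 121.73], [-58.28, 71.71], [-173.87, 95.51], [-174.79, -0.11], [-173.66, 173.66]. Speed limits (degrees/s): [136.94, 136.94, 172.46, 180, 180, 180].

### API

Orientations are given as [roll, pitch, yaw] about the fixed x, y, z axes, in that order (R = Rz(yaw) Ry(pitch) Rx(roll)).
In Python, from plant import ctrl gives the robot as it stands.
- The arm moves only by the tool apply_moves, never from a script. Its argument "deltas" is a list of rows, each an object with "fingers": the finger opening in mm, from 0 to 87.6; "delta_pos": the shift along the tool's x, y, z in mm, a list of three; "angular": the turn, a rotation vector about the tool's x, y, z in degrees, a list of three. A call has 1 to 10 rows; each row is the pose to reach, as a shift and turn from the pose commanded when the call began, along the tool's axes at that moment; what a row does not reach only later rows make up. A row lasts 1/10 s, in which the tool goes at most 50 mm and 8.59 degrees, less where a joint would pass 70% of its speed; a pose out of reach is approached as far as the arm can. A call with a gripper value outside its range is refused whole. The fingers move at their own pace and stop on an object; the grip force is fixed at half the most. Time passes only in rows, so rows that repeat a pose let the fingers close. It gives the time, the measured TCP pose, the force, the opening and the grip force at its end, in the units of the state.
- ctrl.get_obs(): the state, without advancing time (a new reading comes with each control period).
- ctrl.snapshot(name): name is "side" or "top" or "wrist"; returns the picture (480x640x3 uint8, red, green, blue); there is no depth.
- ctrl.camera_params(name): a dict with "fx", "fy", "cx", "cy" (pixels), "cam_to_world" (4x4, takes a point from camera to world coordinates); the wrist camera has in their place "mount" (4x4, takes a point from camera to tool coordinates, whose origin is the TCP and whose axes are the flange's). Camera axes: x right, y up, looking along -z (the intrinsics and any distortion apply to the point x, -y, -z); pixel columns grow to the right and rows downward; lengths in m; the calibration is good to about 2 mm. The wrist camera is an equidistant fisheye: a pixel r from the principal point sees the ray r / f radians off the axis. A picture is of the moment at which its call begins: read the wrist's pose just before it. camera_params takes no time and is no camera call.
- ctrl.close_job(): hands the job in; it is judged then, once.
The state is a dict: "clock": time; "joint_pos": joint angles; "qvel": joint speeds; "tau": joint torques, N m; "tool_pos": TCP position; "orientation": TCP orientation; "force": force on the tool from outside, world axes, zero at the start; "moment": the same for the moment, N m; "opening": finger opening in m; "gripper_force": force on a finger pad.
Only numpy, scipy, OpenCV 4.12 (cv2) and the standard library are available. Lean on these libraries where they do the work, as an engineer would, in place of code of your own. Each camera call takes 0.05 s, during which the arm holds its last target. There are 200 camera calls.

## Working session

There is one attempt and no reset: what is moved stays moved. The work goes in short steps, Python scripts to look and compute and a tool call to move; the robot and the scene stay as the last step left them, time stands still between calls to the robot, and variables do not carry over. Pictures are saved under pics/ and viewed, at most 10 in all, crops included, and the job is handed in when it is done.

Besides the shell and the picture viewer there is one more tool, called after "Call:" as a command line: name --argument value ..., lists and objects as JSON in quotes. apply_moves: Moves the arm, as the interface text tells. Its arguments: {"type":"object","properties":{"deltas":{"type":"array"}},"required":["deltas"]}

```bash
mkdir -p pics; ls
python3 - <<'E'
from plant import ctrl
import cv2,numpy as np
print(ctrl.get_obs())
for n in("side","top"):
    cv2.imwrite(f"pics/{n}0.png",ctrl.snapshot(n)[:,:,::-1]); p=ctrl.camera_params(n); print(n,p)
print(ctrl.camera_params("wrist"))
E
```

```text
pics
{'clock': 0.0, 'joint_pos': array([ 8.32576133e+01,  2.05902965e+01,  6.32650521e-01, -1.97393699e-02,
       -7.01341565e+01, -1.65079067e+01]), 'qvel': array([-0.04241801, -0.03959704, -0.05235018, -0.01448592,  0.04698368,
        0.04226187]), 'tau': array([-8.62390061e-04, -5.82715416e+01,  2.93058211e+01,  6.99693024e+00,
        6.91286419e-03, -1.59348410e-04]), 'tool_pos': array([0.26627831, 0.61972635, 0.22562819]), 'orientation': array([ 1.79906708e+02, -8.29661941e-03, -2.32570093e+01]), 'force': array([ 1.03230693,  0.27551239, -0.36070167]), 'moment': array([0.0286712 , 0.00636487, 0.03443636]), 'gripper_force': 0.0, 'opening': 0.08763259485372714}
side {'fx': 527.9930163302312, 'fy': 527.9930163302312, 'cx': 323.4537625606561, 'cy': 240.98814320160113, 'cam_to_world': array([[ 0.99862819,  0.02157039, -0.04771228,  0.4132412 ],
       [-0.05219493,  0.48273171, -0.87421152, -1.25964862],
       [ 0.00417515,  0.87550261,  0.48319536,  0.85737071],
       [ 0.        ,  0.        ,  0.        ,  1.        ]])}
top {'fx': 605.1834550416505, 'fy': 605.1834550416505, 
[... 165 characters left out ...]
9996755e-01,  2.54339893e-03, -1.43916759e-04,
         5.35209044e-02],
       [ 1.76898316e-04,  1.25687410e-01,  9.92069878e-01,
         1.66207014e+00],
       [ 0.00000000e+00,  0.00000000e+00,  0.00000000e+00,
         1.00000000e+00]])}
{'fx': 371.64829954431775, 'fy': 371.64829954431775, 'cx': 319.32159321531714, 'cy': 239.87992169137604, 'mount': array([[ 1.08653115e-04,  9.56224239e-01,  2.92634914e-01,
         7.83851145e-02],
       [ 9.99999785e-01,  8.52276507e-05, -6.49785201e-04,
         3.96862066e-04],
       [-6.46280946e-04,  2.92634922e-01, -9.56224024e-01,
        -1.58174625e-01],
       [ 0.00000000e+00,  0.00000000e+00,  0.00000000e+00,
         1.00000000e+00]])}
```

View pics/side0.png

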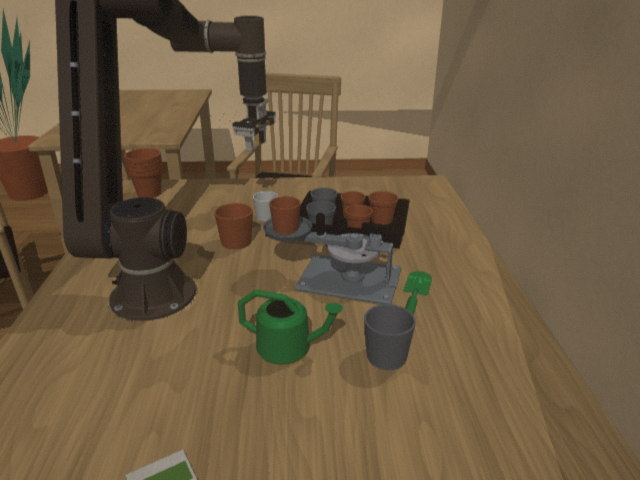

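View pics/top0.png

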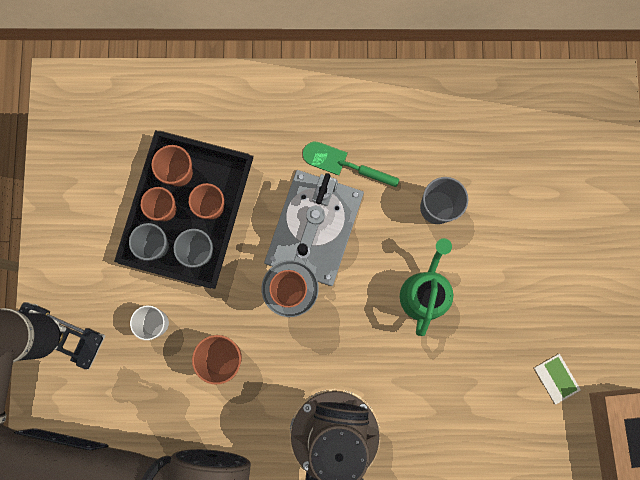

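The top view shows the stand hub at about (316,214), the T-bar at (325,188), the post at (303,249), and the saucer with its pot at (290,288). The tray is at (183,210), which is the +y side, so the arm must swing to +0.87. The can is at (427,295) and the trowel at (350,165).

What could be taken for the meant pot:
- Terracotta on the saucer at (290,288): chosen.
- Bigger loose terracotta at (217,358).
- White at (148,322).
- Grey at (444,200).
- The five pots in the tray.

Next is a close crop to check the choice and measure.

```bash
cat > h.py <<'E'
import numpy as np,cv2
from plant import ctrl
from scipy.spatial.transform import Rotation as R
def ray(n,u,v):
    p=ctrl.camera_params(n);M=p["cam_to_world"]
    d=M[:3,:3]@np.array([(u-p["cx"])/p["fx"],-(v-p["cy"])/p["fy"],-1]);return M[:3,3],d
def on(n,u,v,z):
    o,d=ray(n,u,v);return o+d*(z-o[2])/d[2]
def wmap(obs,pts):  # wrist pixel -> ray
    p=ctrl.camera_params("wrist");T=p["mount"];Rt=R.from_euler("xyz",obs["orientation"],degrees=True).as_matrix()
    out=[]
    for u,v in pts:
        x,y=(u-p["cx"])/p["fx"],(v-p["cy"])/p["fy"];r=np.hypot(x,y)
        c=np.array([np.sin(r)*x/r,-np.sin(r)*y/r,-np.cos(r)])
        out.append((obs["tool_pos"]+Rt@T[:3,3],Rt@T[:3,:3]@c))
    return out
def won(obs,u,v,z):
    o,d=wmap(obs,[(u,v)])[0];return o+d*(z-o[2])/d[2]
E
python3 - <<'E'
from h import *
im=cv2.imread("pics/top0.png")
cv2.imwrite("pics/c1.png",cv2.resize(im[160:320,235:395],None,fx=3.7,fy=3.7,interpolation=cv2.INTER_CUBIC))
m=(im.max(2)<60).astype(np.uint8);m[:165]=0;m[265:]=0;m[:,:270]=0;m[:,365:]=0
n,l,s,c=cv2.connectedComponentsWithStats(m)
for i in range(1,n):
    if s[i,4]>15: print(s[i],c[i],cv2.minAreaRect(np.argwhere(l==i)[:,::-1].astype(np.float32)))
print(on("top",316,214,.151),on("top",325,188,.195),on("top",303,249,.205))
E
```

```text
[316 174  14  30 188] [322.59042553 188.92553191] ((322.7647399902344, 188.44119262695312), (8.00367546081543, 31.044557571411133), 14.03624439239502)
[301 195   5   4  16] [303.    196.625] ((303.0, 196.5), (3.0, 4.0), 90.0)
[297 244  11  12  97] [302.28865979 249.20618557] ((302.2500305175781, 249.25003051757812), (10.60660171508789, 9.899494171142578), 45.0)
[0.57103712 0.05284237 0.151     ] [0.62804217 0.03072388 0.195     ] [0.47406796 0.08423539 0.205     ]
```

View pics/c1.png

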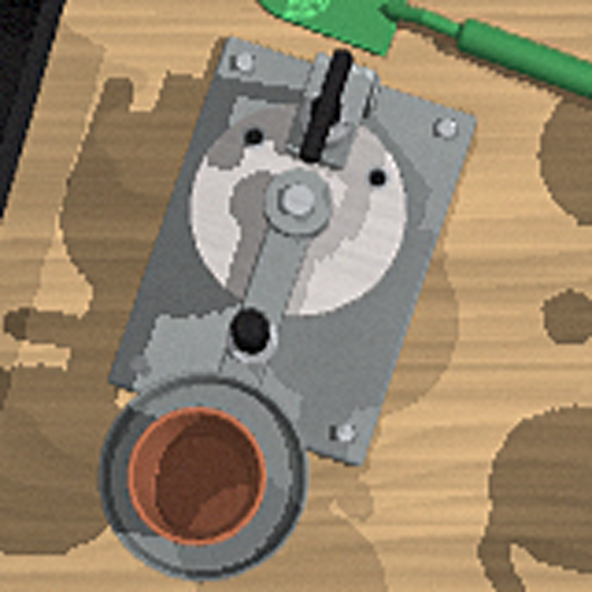

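Run:
```python
from h import *
t=on("top",323,188.8,.195);p=on("top",302.5,249.5,.205);print(t,p,np.linalg.norm((t-p)[:2]),np.degrees(np.arctan2(*(t-p)[1::-1])))
h=on("top",235+297/3.7,160+200/3.7,.153);print(h)
for a,b in [((343,50),(312,158))]:
    A=on("top",235+a[0]/3.7,160+a[1]/3.7,.195);B=on("top",235+b[0]/3.7,160+b[1]/3.7,.195);print(A,B,np.degrees(np.arctan2(*(A-B)[1::-1])))
```

```text
[0.62600393 0.03567709 0.195     ] [0.47283945 0.08544358 0.205     ] 0.16104676830363576 -18.000112165583225
[0.57050544 0.05469244 0.153     ]
[0.6648558  0.02402822 0.195     ] [0.59089123 0.04472079 0.195     ] -15.629670057739096
```

```bash
cat >> h.py <<'E'
def plan(x,y,z,yaw):
    o=ctrl.get_obs();Rt=R.from_euler("xyz",o["orientation"],degrees=True)
    d=Rt.inv().apply(np.array([x,y,z])-o["tool_pos"])*1000
    a=(Rt.inv()*R.from_euler("xyz",[180,0,yaw],degrees=True)).as_rotvec(degrees=True)
    print("delta",d.round(1),"ang",a.round(2),"pos",o["tool_pos"].round(4),"rpy",o["orientation"].round(2),"t",o["clock"],"F",o["force"].round(1),"J",o["joint_pos"].round(0))
E
python3 -c "
from h import *
plan(.626,.0357,.30,-17.5)"
```

```text
delta [561.1 394.7 -73.7] ang [ 0.09 -0.   -5.75] pos [0.2663 0.6198 0.2257] rpy [ 1.7992e+02 -1.0000e-02 -2.3250e+01] t 0.1 F [-0.   0.4 -0. ] J [ 83.  21.   1.  -0. -70. -17.]
```

Call:
apply_moves --deltas '[{"fingers": 50,"delta_pos": [20,14,-40],"angular": [0,0,0]},{"fingers": 50,"delta_pos": [50,35,-74],"angular": [0,0,-1]},{"fingers": 50,"delta_pos": [90,63,-74],"angular": [0,0,-2]},{"fingers": 50,"delta_pos": [130,91,-74],"angular": [0,0,-3]},{"fingers": 50,"delta_pos": [170,119,-74],"angular": [0,0,-4]},{"fingers": 50,"delta_pos": [210,147,-74],"angular": [0,0,-5]},{"fingers": 50,"delta_pos": [250,175,-74],"angular": [0,0,-5.7]},{"fingers": 50,"delta_pos": [290,203,-74],"angular": [0,0,-5.7]},{"fingers": 50,"delta_pos": [330,231,-74],"angular": [0,0,-5.7]},{"fingers": 50,"delta_pos": [370,260,-74],"angular": [0,0,-5.7]}]'

```text
clock: 1.1
tool_pos: [0.5043, 0.2334, 0.3005]
orientation: [180.0, 0.0, -17.5]
force: [0.7, 0.3, 0.4]
opening: 0.0502
gripper_force: 0.0
```

```bash
python3 -c "
from h import *
plan(.626,.0357,.30,-17.5)"
```

```text
delta [175.6 151.8   0.4] ang [ 0.    0.01 -0.03] pos [0.5043 0.2334 0.3005] rpy [ 1.800e+02  1.000e-02 -1.753e+01] t 1.1 F [0.7 0.3 0.4] J [ 45.   7.  -8.  -0. -75.  27.]
```

Call:
apply_moves --deltas '[{"fingers": 50,"delta_pos": [35,30,0],"angular": [0,0,0]},{"fingers": 50,"delta_pos": [70,60,0],"angular": [0,0,0]},{"fingers": 50,"delta_pos": [105,91,0],"angular": [0,0,0]},{"fingers": 50,"delta_pos": [140,121,0],"angular": [0,0,0]},{"fingers": 50,"delta_pos": [165,143,0],"angular": [0,0,0]},{"fingers": 50,"delta_pos": [175.6,151.8,0],"angular": [0,0,0]},{"fingers": 50,"delta_pos": [175.6,151.8,0],"angular": [0,0,0]}]'

```text
clock: 1.8
tool_pos: [0.6258, 0.036, 0.2996]
orientation: [179.9, 0.1, -17.7]
force: [-0.8, 0.5, 0.1]
opening: 0.0496
gripper_force: 0.0
```

Run:
```python
from h import *
plan(.626,.0357,.30,-17.5)
cv2.imwrite("pics/w1.png",ctrl.snapshot("wrist")[:,:,::-1])
p=ctrl.camera_params("wrist");M=np.linalg.inv(p["mount"])
for q in [(0,0,0),(0,0,.105)]:
    c=M[:3,:3]@np.array(q)+M[:3,3];t=np.arccos(-c[2]/np.linalg.norm(c));h=np.hypot(c[0],c[1]);print(p["cx"]+p["fx"]*t*c[0]/h,p["cy"]-p["fx"]*t*c[1]/h)
```

```text
delta [ 0.3  0.2 -0.4] ang [ 0.05  0.08 -0.2 ] pos [0.6258 0.036  0.2996] rpy [ 1.7995e+02  8.0000e-02 -1.7700e+01] t 1.8 F [-0.8  0.5  0.1] J [ 21.  14.   1.  -0. -77.  51.]
318.4384354771918 300.41101777404157
318.67460325985223 237.0238418404483
```

View pics/w1.png

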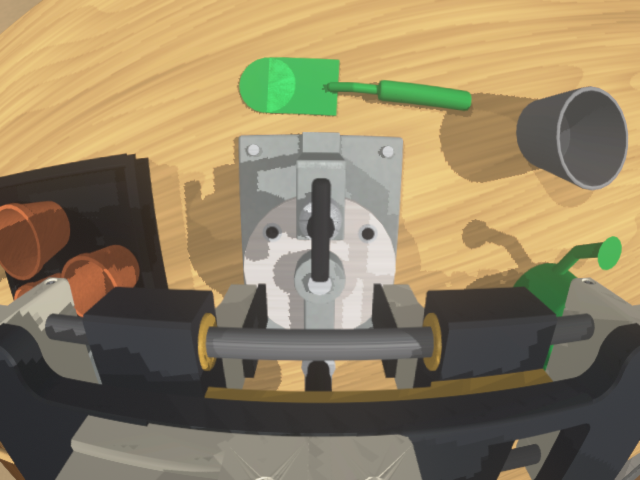

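The T-bar runs from (321,180) to (320,281), upright in the picture between the fingers and aligned with the tool.

Run:
```python
from h import *
o=ctrl.get_obs();im=cv2.imread("pics/w1.png")
m=(im.max(2)<70).astype(np.uint8);m[:170]=0;m[284:]=0;m[:,:300]=0;m[:,345:]=0
for r in (185,195,250,260,270):
    c=np.flatnonzero(m[r]);print(r,c.min(),c.max())
ys=np.flatnonzero(m[:,318:324].sum(1)>3);print(ys.min(),ys.max())
A=won(o,320.7,ys.min(),.195);B=won(o,320.2,ys.max()+1,.195);print(A,B,(A+B)/2,np.linalg.norm(A-B),np.degrees(np.arctan2(*(A-B)[1::-1])))
plan(*(((A+B)/2)[:2]),.182,-17.7)
```

```text
185 313 329
195 312 328
250 312 327
260 312 327
270 312 327
179 280
[0.66586416 0.0225781  0.195     ] [0.59128122 0.04661129 0.195     ] [0.62857269 0.03459469 0.195     ] 0.07835948784380899 -17.860729289906608
delta [  3.9   1.3 117.8] ang [0.03 0.06 0.06] pos [0.6254 0.037  0.2998] rpy [ 1.7997e+02  6.0000e-02 -1.7640e+01] t 1.85 F [-0.1 -0.3 -0.1] J [ 21.  14.   1.  -0. -77.  51.]
```

Call:
apply_moves --deltas '[{"fingers": 50,"delta_pos": [2,1,30],"angular": [0,0,0]},{"fingers": 50,"delta_pos": [3,1,60],"angular": [0,0,0]},{"fingers": 40,"delta_pos": [3,1,90],"angular": [0,0,0]},{"fingers": 40,"delta_pos": [3,1,110],"angular": [0,0,0]},{"fingers": 30,"delta_pos": [3,1,118],"angular": [0,0,0]},{"fingers": 0,"delta_pos": [3,1,118],"angular": [0,0,0]},{"fingers": 0,"delta_pos": [3,1,118],"angular": [0,0,0]},{"fingers": 0,"delta_pos": [3,1,118],"angular": [0,0,0]},{"fingers": 0,"delta_pos": [3,1,118],"angular": [0,0,0]},{"fingers": 0,"delta_pos": [3,1,118],"angular": [0,0,0]}]'

```text
clock: 2.85
tool_pos: [0.6282, 0.0348, 0.1841]
orientation: [180.0, -0.1, -17.6]
force: [-2.2, -5.3, 5.0]
opening: 0.0142
gripper_force: 30.0
```

Call:
apply_moves --deltas '[{"fingers": 0,"delta_pos": [0,0,-4],"angular": [0,0,0]},{"fingers": 0,"delta_pos": [0,0,-8],"angular": [0,0,0]},{"fingers": 0,"delta_pos": [0,0,-12],"angular": [0,0,0]},{"fingers": 0,"delta_pos": [0,0,-16],"angular": [0,0,0]},{"fingers": 0,"delta_pos": [0,0,-20],"angular": [0,0,0]},{"fingers": 0,"delta_pos": [0,0,-24],"angular": [0,0,0]},{"fingers": 0,"delta_pos": [0,0,-24],"angular": [0,0,0]},{"fingers": 0,"delta_pos": [0,0,-24],"angular": [0,0,0]}]'

```text
clock: 3.65
tool_pos: [0.6275, 0.035, 0.2044]
orientation: [179.9, 0.1, -17.6]
force: [5.5, -6.6, -15.2]
opening: 0.0138
gripper_force: 30.0
```

Call:
apply_moves --deltas '[{"fingers": 0,"delta_pos": [0,0,-2],"angular": [0,0,0]},{"fingers": 0,"delta_pos": [0,0,-2],"angular": [0,0,-5]},{"fingers": 0,"delta_pos": [0,0,-2],"angular": [0,0,-10]},{"fingers": 0,"delta_pos": [0,0,-2],"angular": [0,0,-16]},{"fingers": 0,"delta_pos": [0,0,-2],"angular": [0,0,-23]},{"fingers": 0,"delta_pos": [0,0,-2],"angular": [0,0,-30]},{"fingers": 0,"delta_pos": [0,0,-2],"angular": [0,0,-37]},{"fingers": 0,"delta_pos": [0,0,-2],"angular": [0,0,-44]}]'

```text
clock: 4.45
tool_pos: [0.6275, 0.0345, 0.2062]
orientation: [-180.0, 0.2, 26.7]
force: [5.9, -8.4, -15.7]
opening: 0.0136
gripper_force: 30.0
```

```bash
python3 -c "
from h import *
plan(.628,.035,.2,57.4);print(ctrl.get_obs()['moment'])"
```

```text
delta [ 0.7 -0.2  6.2] ang [ -0.05   0.17 -30.74] pos [0.6275 0.0345 0.2062] rpy [-1.800e+02  1.700e-01  2.666e+01] t 4.45 F [  5.9  -8.4 -15.7] J [ 21.  17.  -7.   0. -66.  96.]
[-3.28506355 -2.48280769 -0.04327387]
```

Call:
apply_moves --deltas '[{"fingers": 0,"delta_pos": [0,0,0],"angular": [0,0,-7]},{"fingers": 0,"delta_pos": [0,0,0],"angular": [0,0,-14]},{"fingers": 0,"delta_pos": [0,0,0],"angular": [0,0,-21]},{"fingers": 0,"delta_pos": [0,0,0],"angular": [0,0,-27]},{"fingers": 0,"delta_pos": [0,0,0],"angular": [0,0,-31]},{"fingers": 0,"delta_pos": [0,0,0],"angular": [0,0,-31]}]'

```text
clock: 5.05
tool_pos: [0.6278, 0.0342, 0.2063]
orientation: [-179.9, 0.2, 57.5]
force: [7.6, -9.5, -15.9]
opening: 0.0137
gripper_force: 30.0
```

```bash
python3 -c "
from h import *
plan(.628,.035,.2,57.4);print(ctrl.get_obs()['moment'])"
```

```text
delta [ 0.8 -0.3  6.3] ang [-0.05  0.15  0.12] pos [0.6278 0.0342 0.2063] rpy [-1.7995e+02  1.5000e-01  5.7520e+01] t 5.05 F [  7.6  -9.5 -15.9] J [ 21.  17.  -7.   0. -66. 127.]
[-3.68077697 -2.84469058  0.04499068]
```

Call:
apply_moves --deltas '[{"fingers": 0,"delta_pos": [0,0,2],"angular": [0,0,0]},{"fingers": 0,"delta_pos": [0,0,4],"angular": [0,0,0]},{"fingers": 0,"delta_pos": [0,0,6],"angular": [0,0,0]},{"fingers": 0,"delta_pos": [0,0,8],"angular": [0,0,0]},{"fingers": 0,"delta_pos": [0,0,9],"angular": [0,0,0]},{"fingers": 0,"delta_pos": [0,0,9],"angular": [0,0,0]}]'

```text
clock: 5.65
tool_pos: [0.628, 0.0342, 0.1989]
orientation: [180.0, 0.1, 57.4]
force: [3.6, -8.8, -6.8]
opening: 0.0134
gripper_force: 30.0
```

Call:
apply_moves --deltas '[{"fingers": 0,"delta_pos": [0,0,1],"angular": [0,0,0]},{"fingers": 0,"delta_pos": [0,0,1],"angular": [0,0,0]},{"fingers": 40,"delta_pos": [0,0,1],"angular": [0,0,0]},{"fingers": 40,"delta_pos": [0,0,1],"angular": [0,0,0]},{"fingers": 40,"delta_pos": [0,0,-10],"angular": [0,0,0]},{"fingers": 40,"delta_pos": [0,0,-40],"angular": [0,0,0]},{"fingers": 40,"delta_pos": [0,0,-80],"angular": [0,0,0]},{"fingers": 40,"delta_pos": [0,0,-105],"angular": [0,0,0]},{"fingers": 40,"delta_pos": [0,0,-105],"angular": [0,0,0]}]'

```text
clock: 6.55
tool_pos: [0.63, 0.0363, 0.3106]
orientation: [179.6, -0.4, 57.5]
force: [-0.8, 1.3, 0.1]
opening: 0.0399
gripper_force: 0.0
```

Run:
```python
from h import *
plan(.628-.16*np.cos(np.radians(17.8)),.035+.16*np.sin(np.radians(17.8)),.30,-17.8)
cv2.imwrite("pics/w2.png",ctrl.snapshot("wrist")[:,:,::-1])
```

```text
delta [ -42.8 -155.8    9.3] ang [ 6.000e-02 -5.400e-01  7.529e+01] pos [0.63   0.0363 0.3106] rpy [179.65  -0.36  57.49] t 6.55 F [-0.8  1.3  0.1] J [ 21.  14.   2.   0. -78. 126.]
```

View pics/w2.png

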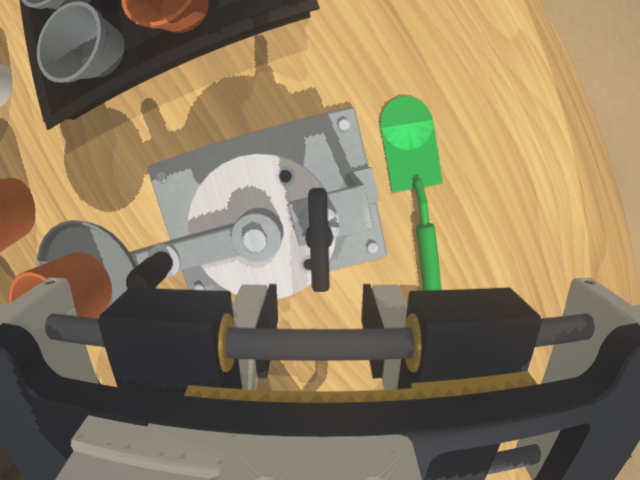

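The T-bar sits at (318,240), turned about 75° from the stand axis, and it stays out. I'm now moving above the post.

Call:
apply_moves --deltas '[{"fingers": 60,"delta_pos": [-4,-16,5],"angular": [0,0,7.5]},{"fingers": 60,"delta_pos": [-9,-31,9],"angular": [0,0,15]},{"fingers": 60,"delta_pos": [-13,-47,9],"angular": [0,0,22.5]},{"fingers": 60,"delta_pos": [-17,-62,9],"angular": [0,0,30]},{"fingers": 60,"delta_pos": [-21,-78,9],"angular": [0,0,37.5]},{"fingers": 60,"delta_pos": [-26,-94,9],"angular": [0,0,45]},{"fingers": 60,"delta_pos": [-30,-110,9],"angular": [0,0,52.5]},{"fingers": 60,"delta_pos": [-34,-125,9],"angular": [0,0,60]},{"fingers": 60,"delta_pos": [-39,-140,9],"angular": [0,0,68]},{"fingers": 60,"delta_pos": [-43,-156,9],"angular": [0,0,75.3]}]'

```text
clock: 7.6
tool_pos: [0.4724, 0.0836, 0.2952]
orientation: [180.0, 0.0, -18.2]
force: [-0.7, -0.1, 0.7]
opening: 0.06
gripper_force: 0.0
```

Call:
apply_moves --deltas '[{"fingers": 60,"delta_pos": [0,0,0],"angular": [0,0,0]},{"fingers": 60,"delta_pos": [0,0,0],"angular": [0,0,0]}]'

```text
clock: 7.8
tool_pos: [0.4733, 0.0836, 0.2957]
orientation: [-180.0, -0.0, -17.6]
force: [0.3, -0.5, 0.5]
opening: 0.06
gripper_force: 0.0
```

Run:
```python
from h import *
plan(.475,.0845,.17,-17.8)
cv2.imwrite("pics/w3.png",ctrl.snapshot("wrist")[:,:,::-1])
```

```text
delta [  1.4  -1.3 125.7] ang [-0.03 -0.01  0.16] pos [0.4733 0.0836 0.2957] rpy [-1.7997e+02 -1.0000e-02 -1.7640e+01] t 7.8 F [ 0.3 -0.5  0.5] J [ 34.  -1. -16.  -0. -74.  39.]
```

View pics/w3.png

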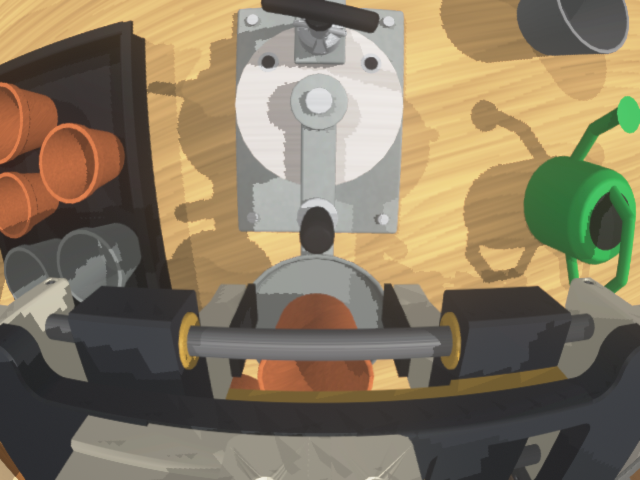

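The post top is at (318,238), centred between the fingers, with the pot upright behind it at (315,350).

Run:
```python
from h import *
o=ctrl.get_obs();print(won(o,318,238,.205))
```

```text
[0.47711896 0.08289588 0.205     ]
```

Call:
apply_moves --deltas '[{"fingers": 60,"delta_pos": [3,0,40],"angular": [0,0,0]},{"fingers": 60,"delta_pos": [3,0,80],"angular": [0,0,0]},{"fingers": 60,"delta_pos": [3,0,110],"angular": [0,0,0]},{"fingers": 60,"delta_pos": [3,0,126],"angular": [0,0,0]},{"fingers": 40,"delta_pos": [3,0,126],"angular": [0,0,0]},{"fingers": 0,"delta_pos": [3,0,126],"angular": [0,0,0]},{"fingers": 0,"delta_pos": [3,0,126],"angular": [0,0,0]},{"fingers": 0,"delta_pos": [3,0,126],"angular": [0,0,0]},{"fingers": 0,"delta_pos": [3,0,126],"angular": [0,0,0]}]'

```text
clock: 8.75
tool_pos: [0.4769, 0.0831, 0.1705]
orientation: [-179.9, -0.1, -17.8]
force: [-1.0, -2.3, 0.9]
opening: 0.0253
gripper_force: 13.0
```

Run:
```python
from h import *
o=ctrl.get_obs();P=np.array([.571,.053]);q=o["tool_pos"][:2]-P
print(np.hypot(*q)*1000,np.degrees(np.arctan2(q[1],q[0])),o["orientation"],o["force"])
a0=162.2;r=.1;Rt=R.from_euler("xyz",o["orientation"],degrees=True)
c=P+r*np.array([np.cos(np.radians(a0)),np.sin(np.radians(a0))])
for s in np.arange(3.57,50.1,3.57):
    w=r*np.array([np.cos(np.radians(a0-s)),np.sin(np.radians(a0-s))])+P-c
    print(s.round(1),(Rt.inv().apply([*w,0])*1000).round(1))
```

```text
98.77413679211001 162.2766347916877 [-1.79879187e+02 -8.26514744e-02 -1.78347826e+01] [-1.02136657 -2.33491773  0.89519648]
3.6 [ 0.2 -6.2  0. ]
7.1 [  0.8 -12.4   0. ]
10.7 [  1.7 -18.6   0. ]
14.3 [  3.1 -24.7   0.1]
17.8 [  4.8 -30.7   0.1]
21.4 [  6.9 -36.5   0.1]
25.0 [  9.3 -42.3   0.1]
28.6 [ 12.1 -47.8   0.1]
32.1 [ 15.3 -53.2   0.1]
35.7 [ 18.8 -58.4   0.2]
39.3 [ 22.5 -63.3   0.2]
42.8 [ 26.6 -68.    0.2]
46.4 [ 31.  -72.4   0.2]
50.0 [ 35.6 -76.6   0.2]
```

Call:
apply_moves --deltas '[{"fingers": 0,"delta_pos": [0,-1.7,0],"angular": [0,0,1]},{"fingers": 0,"delta_pos": [0.1,-5.2,0],"angular": [0,0,3]},{"fingers": 0,"delta_pos": [0.5,-9.6,0],"angular": [0,0,5.5]},{"fingers": 0,"delta_pos": [1,-13.9,0],"angular": [0,0,8]},{"fingers": 0,"delta_pos": [1.8,-19.1,0],"angular": [0,0,11]},{"fingers": 0,"delta_pos": [3,-24.2,0],"angular": [0,0,14]},{"fingers": 0,"delta_pos": [4.4,-29.2,0],"angular": [0,0,17]},{"fingers": 0,"delta_pos": [6,-34.2,0],"angular": [0,0,20]},{"fingers": 0,"delta_pos": [7.9,-39.1,0],"angular": [0,0,23]},{"fingers": 0,"delta_pos": [9.4,-42.3,0],"angular": [0,0,25]}]'

```text
clock: 9.75
tool_pos: [0.4986, 0.1206, 0.1705]
orientation: [-179.9, -0.0, -43.0]
force: [-2.6, 0.8, 6.0]
opening: 0.0254
gripper_force: 30.0
```

Run:
```python
from h import *
o=ctrl.get_obs();P=np.array([.571,.053]);q=o["tool_pos"][:2]-P
print(np.hypot(*q)*1000,np.degrees(np.arctan2(q[1],q[0]))-162.2,o["orientation"],o["force"])
```

```text
99.03927354158644 -25.2640811113923 [-1.79913960e+02 -1.90553077e-02 -4.29749400e+01] [-2.64939626  0.83737981  5.98721126]
```

Call:
apply_moves --deltas '[{"fingers": 0,"delta_pos": [0.1,-4.4,0],"angular": [0,0,2.5]},{"fingers": 0,"delta_pos": [0.5,-9.6,0],"angular": [0,0,5.5]},{"fingers": 0,"delta_pos": [1.2,-15.6,0],"angular": [0,0,9]},{"fingers": 0,"delta_pos": [2.4,-21.6,0],"angular": [0,0,12.5]},{"fingers": 0,"delta_pos": [3.9,-27.6,0],"angular": [0,0,16]},{"fingers": 0,"delta_pos": [5.4,-32.6,0],"angular": [0,0,19]},{"fingers": 0,"delta_pos": [7,-36.7,0],"angular": [0,0,21.5]},{"fingers": 0,"delta_pos": [8.3,-39.9,0],"angular": [0,0,23.5]},{"fingers": 0,"delta_pos": [9.1,-41.8,0],"angular": [0,0,24.7]},{"fingers": 0,"delta_pos": [9.1,-41.8,0],"angular": [0,0,24.7]}]'

```text
clock: 10.75
tool_pos: [0.5341, 0.1453, 0.1705]
orientation: [-179.9, 0.0, -67.6]
force: [-0.9, 3.7, 5.7]
opening: 0.025
gripper_force: 30.0
```

Run:
```python
from h import *
o=ctrl.get_obs();P=np.array([.571,.053]);q=o["tool_pos"][:2]-P
print(np.hypot(*q)*1000,np.degrees(np.arctan2(q[1],q[0]))-162.2,o["orientation"],o["force"])
```

```text
99.405833937717 -50.42475287529189 [-1.79859649e+02  3.35227762e-02 -6.75941468e+01] [-0.93489647  3.67700262  5.67294014]
```

Call:
apply_moves --deltas '[{"fingers": 60,"delta_pos": [0,0,0],"angular": [0,0,0]},{"fingers": 60,"delta_pos": [0,0,0],"angular": [0,0,0]},{"fingers": 60,"delta_pos": [0,0,0],"angular": [0,0,0]},{"fingers": 60,"delta_pos": [0,0,-30],"angular": [0,0,0]},{"fingers": 60,"delta_pos": [0,0,-70],"angular": [0,0,0]},{"fingers": 60,"delta_pos": [0,0,-110],"angular": [0,0,0]},{"fingers": 60,"delta_pos": [0,0,-130],"angular": [0,0,0]},{"fingers": 60,"delta_pos": [0,0,-130],"angular": [0,0,0]}]'

```text
clock: 11.55
tool_pos: [0.5344, 0.1445, 0.303]
orientation: [-179.7, 0.0, -67.5]
force: [-0.1, -0.5, 0.3]
opening: 0.0598
gripper_force: 0.0
```

Run:
```python
from h import *
plan(.628,.0345,.30,-122.5)
```

```text
delta [137.4 -44.4   3.2] ang [-0.28  0.16 54.95] pos [0.5344 0.1445 0.303 ] rpy [-1.7969e+02  1.0000e-02 -6.7550e+01] t 11.55 F [-0.1 -0.5  0.3] J [ 35.   7.  -8.   0. -75. -13.]
```

Call:
apply_moves --deltas '[{"fingers": 50,"delta_pos": [15,-5,3],"angular": [0,0,6]},{"fingers": 50,"delta_pos": [32,-10,3],"angular": [0,0,13]},{"fingers": 50,"delta_pos": [50,-16,3],"angular": [0,0,20]},{"fingers": 50,"delta_pos": [68,-22,3],"angular": [0,0,27]},{"fingers": 50,"delta_pos": [86,-28,3],"angular": [0,0,34]},{"fingers": 50,"delta_pos": [104,-34,3],"angular": [0,0,41]},{"fingers": 50,"delta_pos": [122,-39,3],"angular": [0,0,48]},{"fingers": 50,"delta_pos": [137,-44,3],"angular": [0,0,55]},{"fingers": 50,"delta_pos": [137,-44,3],"angular": [0,0,55]},{"fingers": 50,"delta_pos": [137,-44,3],"angular": [0,0,55]}]'

```text
clock: 12.55
tool_pos: [0.6257, 0.0341, 0.2953]
orientation: [179.9, -0.1, -122.5]
force: [-0.6, -0.2, 0.5]
opening: 0.0503
gripper_force: 0.0
```

Run:
```python
from h import *
plan(.628,.0345,.198,-122.5)
a=ctrl.snapshot("wrist")[:,:,::-1];b=ctrl.snapshot("top")[:,:,::-1]
cv2.imwrite("pics/m1.png",np.hstack([cv2.resize(a,(400,300)),cv2.resize(b[140:340,140:406],(400,300))]))
cv2.imwrite("pics/w4.png",a)
```

```text
delta [-1.7 -1.9 97.2] ang [ 0.09 -0.09  0.03] pos [0.6257 0.0341 0.2953] rpy [ 1.7991e+02 -9.0000e-02 -1.2247e+02] t 12.55 F [-0.6 -0.2  0.5] J [ 21.  14.   1.  -0. -77. -53.]
```

View pics/m1.png

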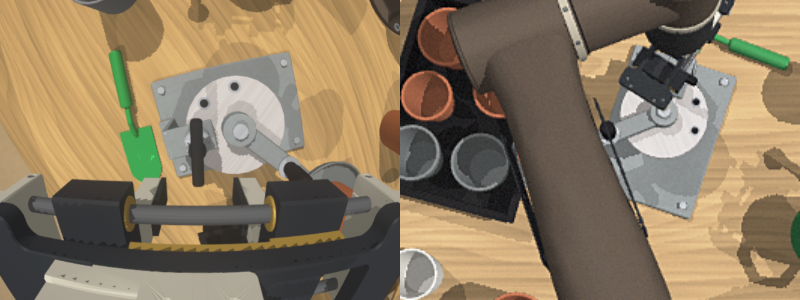

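The wrist half shows the T-bar upright in the picture at (196,152) between the fingers. The disc shows two free holes, so the third is under the pin. The arm points to the tray side.

Call:
apply_moves --deltas '[{"fingers": 50,"delta_pos": [-2,-1.5,30],"angular": [0,0,0]},{"fingers": 50,"delta_pos": [-2,-1.5,60],"angular": [0,0,0]},{"fingers": 40,"delta_pos": [-2,-1.5,85],"angular": [0,0,0]},{"fingers": 40,"delta_pos": [-2,-1.5,97],"angular": [0,0,0]},{"fingers": 30,"delta_pos": [-2,-1.5,97],"angular": [0,0,0]},{"fingers": 0,"delta_pos": [-2,-1.5,97],"angular": [0,0,0]},{"fingers": 0,"delta_pos": [-2,-1.5,97],"angular": [0,0,0]},{"fingers": 0,"delta_pos": [-2,-1.5,97],"angular": [0,0,0]},{"fingers": 0,"delta_pos": [-2,-1.5,97],"angular": [0,0,0]},{"fingers": 0,"delta_pos": [-2,-1.5,97],"angular": [0,0,0]}]'

```text
clock: 13.65
tool_pos: [0.6295, 0.0353, 0.2009]
orientation: [-179.9, 0.1, -122.5]
force: [0.0, -0.2, 5.5]
opening: 0.0136
gripper_force: 29.9
```

Call:
apply_moves --deltas '[{"fingers": 0,"delta_pos": [0,0,-2],"angular": [0,0,0]},{"fingers": 0,"delta_pos": [0,0,-4],"angular": [0,0,0]},{"fingers": 0,"delta_pos": [0,0,-6],"angular": [0,0,0]},{"fingers": 0,"delta_pos": [0,0,-8.5],"angular": [0,0,0]},{"fingers": 0,"delta_pos": [0,0,-8.5],"angular": [0,0,0]},{"fingers": 0,"delta_pos": [0,0,-8.5],"angular": [0,0,0]}]'

```text
clock: 14.25
tool_pos: [0.6287, 0.0352, 0.2055]
orientation: [179.9, -0.1, -122.6]
force: [8.2, -2.5, -13.9]
opening: 0.0138
gripper_force: 29.9
```

Call:
apply_moves --deltas '[{"fingers": 0,"delta_pos": [0,0,-2.5],"angular": [0,0,0]},{"fingers": 0,"delta_pos": [0,0,-2.5],"angular": [0,0,4]},{"fingers": 0,"delta_pos": [0,0,-2.5],"angular": [0,0,9]},{"fingers": 0,"delta_pos": [0,0,-2.5],"angular": [0,0,15]},{"fingers": 0,"delta_pos": [0,0,-2.5],"angular": [0,0,22]},{"fingers": 0,"delta_pos": [0,0,-2.5],"angular": [0,0,29]},{"fingers": 0,"delta_pos": [0,0,-2.5],"angular": [0,0,36]}]'

```text
clock: 14.95
tool_pos: [0.6289, 0.0349, 0.2079]
orientation: [-180.0, -0.1, -158.9]
force: [10.9, -4.6, -14.4]
opening: 0.0134
gripper_force: 29.9
```

Run:
```python
from h import *
plan(.628,.035,.2,162.2);print(ctrl.get_obs()["moment"])
```

```text
delta [0.8 0.4 7.9] ang [-3.000e-02 -8.000e-02  3.891e+01] pos [0.6289 0.0349 0.2079] rpy [-1.8000e+02 -9.0000e-02 -1.5889e+02] t 14.95 F [ 10.9  -4.6 -14.4] J [ 21.  17.  -7.   0. -66. -90.]
[-1.70451257 -4.1648115  -0.05137538]
```

Call:
apply_moves --deltas '[{"fingers": 0,"delta_pos": [0,0,0],"angular": [0,0,7]},{"fingers": 0,"delta_pos": [0,0,0],"angular": [0,0,14]},{"fingers": 0,"delta_pos": [0,0,0],"angular": [0,0,21]},{"fingers": 0,"delta_pos": [0,0,0],"angular": [0,0,28]},{"fingers": 0,"delta_pos": [0,0,0],"angular": [0,0,34]},{"fingers": 0,"delta_pos": [0,0,0],"angular": [0,0,38.9]},{"fingers": 0,"delta_pos": [0,0,0],"angular": [0,0,38.9]},{"fingers": 0,"delta_pos": [0,0,0],"angular": [0,0,38.9]}]'

```text
clock: 15.75
tool_pos: [0.6289, 0.0344, 0.2079]
orientation: [-179.9, -0.1, 162.5]
force: [10.6, -5.9, -15.8]
opening: 0.0136
gripper_force: 29.9
```

Call:
apply_moves --deltas '[{"fingers": 0,"delta_pos": [0,0,3],"angular": [0,0,0]},{"fingers": 0,"delta_pos": [0,0,6],"angular": [0,0,0]},{"fingers": 0,"delta_pos": [0,0,9],"angular": [0,0,0]},{"fingers": 0,"delta_pos": [0,0,12],"angular": [0,0,0]},{"fingers": 0,"delta_pos": [0,0,15],"angular": [0,0,0]},{"fingers": 0,"delta_pos": [0,0,15],"angular": [0,0,0]}]'

```text
clock: 16.35
tool_pos: [0.6291, 0.0344, 0.1934]
orientation: [-179.9, -0.0, 162.5]
force: [10.1, -6.6, -11.4]
opening: 0.0137
gripper_force: 29.9
```

Call:
apply_moves --deltas '[{"fingers": 0,"delta_pos": [0,0,3],"angular": [0,0,0]},{"fingers": 0,"delta_pos": [0,0,6],"angular": [0,0,0]},{"fingers": 0,"delta_pos": [0,0,8],"angular": [0,0,0]},{"fingers": 0,"delta_pos": [0,0,9],"angular": [0,0,0]},{"fingers": 0,"delta_pos": [0,0,9],"angular": [0,0,0]}]'

```text
clock: 16.85
tool_pos: [0.6294, 0.0343, 0.1865]
orientation: [-180.0, 0.1, 162.5]
force: [5.6, -5.5, -1.9]
opening: 0.0134
gripper_force: 29.9
```

Call:
apply_moves --deltas '[{"fingers": 40,"delta_pos": [0,0,0],"angular": [0,0,0]},{"fingers": 40,"delta_pos": [0,0,0],"angular": [0,0,0]},{"fingers": 40,"delta_pos": [0,0,0],"angular": [0,0,0]},{"fingers": 40,"delta_pos": [0,0,-20],"angular": [0,0,0]},{"fingers": 40,"delta_pos": [0,0,-60],"angular": [0,0,0]},{"fingers": 40,"delta_pos": [0,0,-100],"angular": [0,0,0]},{"fingers": 40,"delta_pos": [0,0,-140],"angular": [0,0,0]},{"fingers": 40,"delta_pos": [0,0,-160],"angular": [0,0,0]},{"fingers": 40,"delta_pos": [0,0,-160],"angular": [0,0,0]}]'

```text
clock: 17.75
tool_pos: [0.6296, 0.0356, 0.3506]
orientation: [179.8, 0.3, 162.6]
force: [0.4, -0.7, -0.2]
opening: 0.0402
gripper_force: 0.0
```

Run:
```python
from h import *
plan(.628,.035,.3,162.2)
w=ctrl.snapshot("wrist")[:,:,::-1];s=ctrl.snapshot("side")[:,:,::-1]
cv2.imwrite("pics/w5.png",w)
cv2.imwrite("pics/m2.png",np.hstack([cv2.resize(w,(400,300)),cv2.resize(s[165:315,230:430],(400,300))]))
```

```text
delta [ 1.6 -1.3 50.6] ang [0.19 0.3  0.37] pos [0.6296 0.0356 0.3506] rpy [179.81   0.3  162.57] t 17.75 F [ 0.4 -0.7 -0.2] J [  21.   13.    6.    0.  -83. -128.]
```

View pics/m2.png

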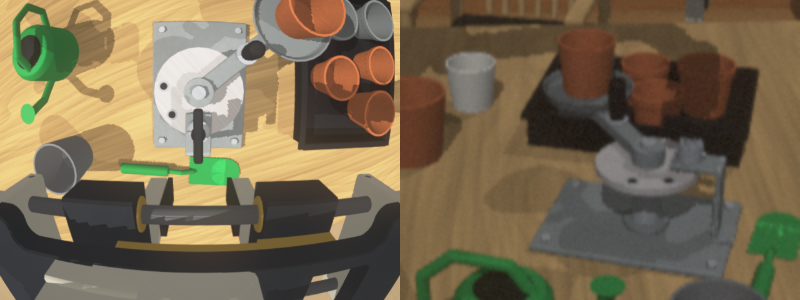

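The pot stands upright in its saucer over the tray side. The T-bar, at (198,135) in the left half, is back in line with the stand. I'll check the pin's height against the starting side picture.

Run:
```python
from h import *
a=cv2.imread("pics/side0.png");b=ctrl.snapshot("side")[:,:,::-1].copy()
p=ctrl.camera_params("side");M=np.linalg.inv(p["cam_to_world"])
for z in(.187,.1975):
    c=M@[.628,.035,z,1];u,v=p["cx"]-p["fx"]*c[0]/c[2],p["cy"]+p["fy"]*c[1]/c[2];print(u,v)
t=a[228:252,372:392]  # T-bar patch at start
u,v=370,238
r=cv2.matchTemplate(b[210:270,355:415],t,cv2.TM_CCOEFF_NORMED);print(cv2.minMaxLoc(r),"home is",(17,18))
print(ctrl.get_obs()["clock"])
```

```text
375.3507922795478 225.61290827060083
375.5468706934817 222.23706899465722
(-0.604729950428009, 0.9929565787315369, (11, 0), (17, 18)) home is (17, 18)
17.9
```

Run:
```python
from h import *
a=cv2.imread("pics/side0.png");b=ctrl.snapshot("side")[:,:,::-1].copy()
for r0,r1,c0,c1 in[(226,242,362,394),(232,240,362,394)]:
    r=cv2.matchTemplate(b[r0-8:r1+8,c0-8:c1+8],a[r0:r1,c0:c1],cv2.TM_CCOEFF_NORMED);print(cv2.minMaxLoc(r)[1::2])
d=cv2.absdiff(a,b).max(2)[215:250,358:396];print((d>40).sum(1))
# bar length in wrist view
o=ctrl.get_obs();w=cv2.imread("pics/w5.png");m=(w.max(2)<70).astype(np.uint8);m[:,:295]=0;m[:,340:]=0;m[:150]=0;m[275:]=0
n,l,s,c=cv2.connectedComponentsWithStats(m);i=1+s[1:,4].argmax();x,y,ww,h=s[i,:4];print(s[i])
for z in(.195,.2055):print(z,np.linalg.norm(won(o,x+ww/2,y,z)-won(o,x+ww/2,y+h,z)))
```

```text
(0.9868769645690918, (8, 8))
(0.987150251865387, (8, 8))
[0 0 0 0 0 0 0 0 0 0 0 0 0 0 0 0 0 0 0 0 0 0 0 0 0 0 0 0 0 0 0 0 0 0 0]
[322 190   6  70 163]
0.195 0.0622276695619909
0.2055 0.06010966560983905
```

The T-handle region is unchanged from the starting (home) picture, so the pin is fully home.

```bash
python3 -c "
from plant import ctrl
print(ctrl.close_job())"
```

```text
the job is handed in; nothing more can be done
None
```

I swung the arm to the side hole next to the tray and locked it with the pin fully home; the pot is upright in its saucer, the watering can and trowel were left alone, and the job is handed in at about 18 s.

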